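# Take down the red lantern and put it away

### The arm

A 6-joint arm with a two-finger parallel gripper is mounted at the origin on the work surface. World frame = base frame: x ahead of the robot, y to its left, z up, the work surface at z = 0. Lengths are in m, angles in rad, forces in N, time in s.
With the tool pointing down it reaches from about 0.275 to 0.75 m from the base axis. Payload 10.2 kg.
Tool frame: the origin (TCP) lies where the fingers leave the gripper's body, on its centre line; the fingertips stand 73 mm ahead of it and the grasp point (between the pads) lies 54 mm ahead of it; x points along the fingers, z is the direction in which the jaws open and shut, and the axes are right-handed (so a half turn about x gives the same grasp; the last joint's range is limited). The gripper opens to 85 mm and grips with 20 to 120 N. Pads are 22 mm wide; open, the fingers measure 114 mm over their backs; the gripper's body (76 mm by 85 mm) begins 54 mm behind the grasp point. The pads swing forward as they close: fully open they stand 13 mm farther back than shut.
Start: joints at [0.888, 0.313, 1.498, -0, 1.331, -0.223], TCP at [0.233, 0.47, 0.304] pointing down, gripper open.
Joint ranges: [-2.94, 2.94], [-0.97, 2.17], [0.19, 2.56], [-1.23, 4.37], [0.02, 3.11], [-2.88, 2.88]. Speed limits (rad/s): [2.39, 2.39, 3.01, 3.14, 3.14, 3.14].

### API

Orientations are given as a unit quaternion [w, x, y, z].
In Python, from workcell import r gives the robot as it stands.
- The arm moves only by the tool carry_out, never from a script. Its argument "steps" is a list that holds one entry, the list of rows, each a list of 7 numbers: the finger opening in m, from 0 to 0.0854, then the shift along the tool's x, y, z in m, then the turn, a rotation vector about the tool's x, y, z in degrees. A call has 1 to 10 rows; each row is the pose to reach, as a shift and turn from the pose commanded when the call began, along the tool's axes at that moment; what a row does not reach only later rows make up. A row lasts 1/8 s, in which the tool goes at most 62.5 mm and 10.7 degrees, less where a joint would pass 70% of its speed; a pose out of reach is approached as far as the arm can. A call with a gripper value outside its range is refused whole. The fingers move at their own pace and stop on an object; "force" is the grip in N (left out, the last holds). Time passes only in rows, so rows that repeat a pose let the fingers close. It gives the time, the measured TCP pose, the force and the opening at its end, in the units of the state.
- r.get_obs(): the state, without advancing time (a new reading comes with each control period).
- r.snapshot(name): name is "side" or "top"; returns (picture, depth): 480x640x3 uint8, red, green, blue; 480x640 float32, m along the optical axis (not along the pixel's ray), 0 where there is no reading.
- r.camera_model(name): a dict with "fx", "fy", "cx", "cy" (pixels), "R" (3x3) and "t" (3): a world point X has camera coordinates R X + t. Camera axes: x right, y down, z forward; pixel columns grow to the right and rows downward; lengths in m; the calibration is good to about 2 mm. A picture is of the moment at which its call begins. camera_model takes no time and is no camera call.
- r.finish_job(): hands the job in, once; it reports no verdict.
The state is a dict: "clock": time; "q": joint angles; "joint_velocities": joint speeds; "joint_torque": joint torques, N m; "tcp_pos": TCP position; "ee_rot": TCP orientation; "force": force on the tool from outside, world axes, zero at the start; "ft_torque": the same for the moment, N m; "width": finger opening in m.
Only numpy, scipy, OpenCV 4.12 (cv2) and the standard library are available. Lean on these libraries where they do the work, as an engineer would, in place of code of your own. Each camera call takes 0.05 s, during which the arm holds its last target. There are 200 camera calls.

### The job

Take the red lantern off its hook on the display stand, lifting it clear, and set it gently, upright, fully down in the round seat of the pulled-out storage tray. Let go of it, then slide the tray gently all the way shut with the lantern in it. Leave the yellow lantern hanging and the other things on the table where they are.

Things in the scene. Friction and masses are not known exactly. Their poses are not given: they have to be found in the camera images.
- red_lantern: Red round rigid lantern, 0.14 to 0.28 kg, hanging loose by its wire bail on one of the stand's two hooks. Origin: centre of its underside (67 mm above the table at the start); z: its axis, up. Brass foot 48 mm diameter, 0 to 14 mm high; straight barrel 58 mm diameter from 22 to 74 mm; tapering to a brass cap 44 mm diameter at 86 to 94 mm.
- red_lantern_bail (a point): Middle of the top of the red lantern's stiff bail (centre of the 6 mm dark wire), 187 mm above the underside on the axis. The bail lies in the lantern's yz plane: uprights at y = +-19 mm from the cap up to 173 mm, then slanting in to a 16 mm flat top.
- gold_lantern: Yellow lantern, same shape and size as the red one, hanging on the stand's other hook; it stays there.
- stand: Fixed dark wood stand, 350 mm wide, 340 high. Origin: on the table under its crossbar; x points from the hook tips to the crossbar (away from the robot), y along it. Base 15 mm thick, x -130 to 40 mm. Posts at y +-165. Two 8 mm brass hooks at y +-80 run from the crossbar (x 0 to 20, height 242 to 270) towards -x to a valley at x -75, axis height 246.
- hook_tip0 (a point): Upturned tip (wire centre) of the hook at the stand's y = -80 mm: x = -95 mm, 266 mm above the table, its top at 270 mm. From the valley, 20 mm nearer the crossbar, the hook turns up at 45 degrees. A bail must rise at least 25 mm from where it hangs before it can leave over the tip towards the stand's -x.
- hook_tip1 (a point): The same for the hook at the stand's y = +80 mm.
- stand_rail (a point): Middle of the underside of the wooden rail above both hooks, 322 mm above the table; the rail is 45 mm wide (stand's x from -95 to -50 mm), 18 mm thick, over the whole width. Nothing can come from straight above; from the stand's -x side a tool tilted 35 to 45 degrees from vertical reaches a lantern's barrel under it.
- cubby: Fixed wooden storage cubby with clear top and back, 170 mm wide, 200 mm deep, 256 mm high. Origin: on the table under the middle of its open front face; its x axis points into the cubby (roughly away from the robot), z up. A tray slides out of it towards its -x.
- tray (a joint): Sliding of the tray in metres: 0 = fully shut against a stop, positive = pulled out, at most 0.19; starts at 0.15 to 0.175. It stays where it is left; about 2 N of friction plus 8 N per m/s.
- tray_seat (a point): Centre of the bottom of the tray's round seat with a dark bottom: a hole 51 mm in diameter, 12 mm deep, small chamfer; the lantern's foot fits with 1.5 mm clearance all round. Bottom 38 mm, rim 50 mm above the table. It moves with the tray; 75 mm inside the cubby front when shut. The tray's front panel, 89 mm from it on the -x side, has its top 78 mm above the table.
- tray_handle (a point): Middle of the brass bar handle, about 10 mm thick and 90 mm long along the cubby's y, 35 mm before the tray's front panel and 56 mm above the table. Pushing it along the cubby's +x shuts the tray; when shut the bar is 49 mm in front of the cubby front.
- paper_cup: Paper-white cup, 76 mm wide, 90 mm high. Origin: centre of underside. Bystander.
- ink_dish: White dish, 120 mm wide, 20 mm high. Origin: centre of underside. Bystander.
- paperweight: Brass bar 40 x 150 x 22 mm. Origin: centre of underside, long along its y. Bystander.
- ink_bottle: Black bottle 60 mm wide, 130 mm high. Origin: centre of underside. Bystander.
- flask: Orange flask 66 mm wide, 220 mm high. Origin: centre of underside. Bystander.
- flat_brush: Flat brush lying on the table, along its x. Bystander.
- gold_lantern_bail (a point): Middle of the top of the yellow lantern's bail (wire centre), 187 mm above its underside on its axis.
Things that resemble listed ones, but are neither listed nor needed, are in the scene too. What is shaped like the gold_lantern but pink or turquoise is not meant. Leave any green or pink look-alike of the red_lantern alone.

How it is judged:
On the way, in this order (a step that is already met when the one before it is completed fails the run):
1. the red lantern is held in the gripper, off its hook and clear of the stand (x of red_lantern_bail in the frame of stand below -0.115 m and contact force between red_lantern and stand below 0.05 N and contact force between the fingers and red_lantern above 1 N), for 0.1 s.
2. the red lantern stands in the seat of the pulled-out tray, let go (horizontal distance between red_lantern and tray_seat below 0.005 m and z of red_lantern in the frame of tray_seat between -0.004 and 0.004 m and angle between red_lantern's own z axis and vertical below 0.07 rad and contact force between the fingers and red_lantern below 0.1 N and value of joint tray above 0.04 m), for 0.2 s.
At the end, for the whole second after the job is handed in: The red lantern stands at rest in the tray's seat (axis within 5 mm of the seat's, underside within 4 mm of its bottom, tilt under 0.07 rad), the tray is shut to within 6 mm, and the yellow lantern still hangs on its hook (horizontal distance between red_lantern and tray_seat below 0.005 m and z of red_lantern in the frame of tray_seat between -0.004 and 0.004 m and angle between red_lantern's own z axis and vertical below 0.07 rad and value of joint tray below 0.006 m and linear speed of red_lantern below 0.02 m/s and distance between gold_lantern and stand below 0.16 m and height (world z) of gold_lantern_bail above 0.242 m); the robot touches nothing.
It fails at once if the yellow lantern or another bystander is displaced by more than 30 mm (distance of any of paper_cup, ink_dish, paperweight, ink_bottle, flask, flat_brush, gold_lantern from where it was at the start of the episode above 0.03 m).
It fails at once if the red lantern is dropped or rammed on the tray or cubby (over 60 N) (contact force between red_lantern and cubby above 60 N).
It fails at once if the tray is slammed (shutting faster than 0.6 m/s) (velocity of joint tray below -0.6 m/s).
It also fails if it takes over 61 s, if anything falls off the work surface, if the arm or the gripper's body presses on something with over 40 N, if the wrist force passes 120 N, or if a joint passes its speed limit or range.

## Working session

There is one attempt and no reset: what is moved stays moved. The work goes in short steps, Python scripts to look and compute and a tool call to move; the robot and the scene stay as the last step left them, time stands still between calls to the robot, and variables do not carry over. Pictures are saved under pics/ and viewed, about 8 in all and at most 12, crops included, and the job is handed in when it is done.

Besides the shell and the picture viewer there is one more tool, called after "Request:" in YAML: its name, and indented under it one key for each argument. carry_out: Moves the arm, as the interface text tells. Its arguments: {"type":"object","properties":{"steps":{"type":"array","items":{"type":"array","items":{"type":"array","items":{"type":"number"}}}},"force":{"type":"number"}},"required":["steps"]}

```bash
mkdir -p pics; python3 - <<'E'
from workcell import r
import cv2,numpy as np
for n in("side","top"):
    im,d=r.snapshot(n); np.savez(f"{n}0.npz",im=im,d=d); cv2.imwrite(f"pics/{n}0.png",im[...,::-1])
    c=r.camera_model(n); print(n,c, "cam pos",-np.array(c["R"]).T@c["t"])
print(r.get_obs())
E
```

```text
side {'fx': 512.2482884070045, 'fy': 512.2482884070045, 'cx': 315.4351004110774, 'cy': 242.4256807317649, 'R': array([[ 0.74156385, -0.6708785 ,  0.00225738],
       [-0.47486434, -0.5272681 , -0.70462203],
       [ 0.47390601,  0.52145028, -0.70957924]]), 't': array([-0.34310619,  0.46397884,  0.86670539])} cam pos [ 0.06402526 -0.43748508  0.94270039]
top {'fx': 581.5151152259649, 'fy': 581.5151152259649, 'cx': 323.0621598356401, 'cy': 236.29665596269163, 'R': array([[ 0.01643458, -0.99984655,  0.0060649 ],
       [-0.98118943, -0.0172942 , -0.19227122],
       [ 0.1923466 , -0.00279092, -0.98132308]]), 't': array([0.10675905, 0.61386895, 1.55788309])} cam pos [0.30091367 0.12170696 1.64616849]
{'clock': 0.1, 'q': array([ 8.87594747e-01,  3.13416992e-01,  1.49835320e+00, -2.41488465e-05,
        1.33100642e+00, -2.23376838e-01]), 'joint_velocities': array([ 4.23979881e-04, -8.24036241e-04, -2.62662547e-03, -3.71785936e-04,
        9.43337654e-05, -2.84292162e-04]), 'joint_torque': array([ 1.66073933e-03, -4.12901473e+01, -2.60142642e+01, -1.98584708e-04,
        3.06057271e-03,  3.88890192e-05]), 'tcp_pos': array([0.23290044, 0.4703512 , 0.30338349]), 'ee_rot': array([ 0.60039509, -0.37304306,  0.60118112,  0.37275443]), 'force': array([-0.47942941, -0.07669625,  0.02233677]), 'ft_torque': array([ 0.01114623, -0.04459983,  0.01183591]), 'width': 0.08519311813463686}
```

View pics/side0.png

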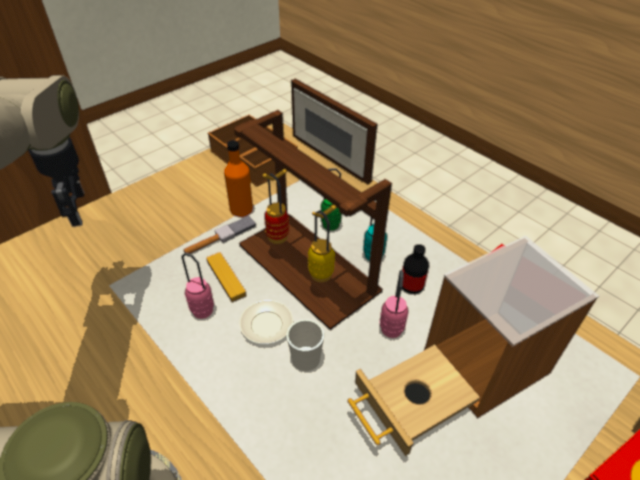

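View pics/top0.png

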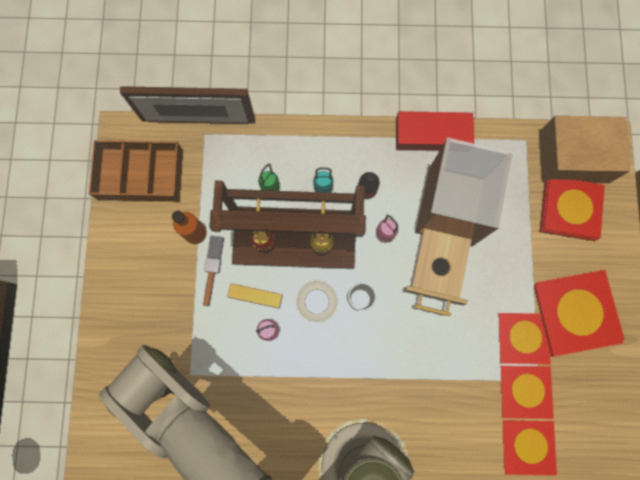

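Side view: red lantern at (277,222), hanging on the left hook. Possible mix-ups are green (331,212), pinks (199,296) and (394,316), turquoise (375,240) and yellow (321,260). In the top view, red is at (261,240), the seat at (441,266) and the handle at (432,310). I choose the red one on the hook.

```bash
cat > h.py <<'E'
import numpy as np,cv2
from workcell import r
def cloud(n,d):
    c=r.camera_model(n); v,u=np.mgrid[:480,:640]
    P=np.stack([(u-c["cx"])/c["fx"]*d,(v-c["cy"])/c["fy"]*d,d],-1)
    W=(P-c["t"])@c["R"]; W[d<=0]=np.nan; return W
def ray(n,uv,z):
    c=r.camera_model(n); o=-c["R"].T@c["t"]; k=c["R"].T@np.array([(uv[0]-c["cx"])/c["fx"],(uv[1]-c["cy"])/c["fy"],1])
    return o+k*(z-o[2])/k[2]
def proj(n,X):
    c=r.camera_model(n); p=c["R"]@np.array(X)+c["t"]; return np.array([c["fx"]*p[0]/p[2]+c["cx"],c["fy"]*p[1]/p[2]+c["cy"]])
def rect(P): return cv2.minAreaRect(P[:,:2].astype(np.float32)*1000)
E
python3 - <<'E'
from h import *
S={n:np.load(f"{n}0.npz") for n in("side","top")}
W={n:cloud(n,S[n]["d"]) for n in S}
H={n:cv2.cvtColor(S[n]["im"],cv2.COLOR_RGB2HSV) for n in S}
def sel(n,x0,x1,y0,y1,extra):
    m=np.zeros((480,640),bool); m[y0:y1,x0:x1]=1; return m&extra
wt=W["top"]; z=wt[...,2]
# stand: rail top z=.340, base top z=.015
m=sel("top",205,370,200,240,(z>.325)&(z<.355)); print("rail top",rect(wt[m]),np.median(z[m]))
m=sel("top",205,370,180,275,(z>.009)&(z<.022)&(S["top"]["im"].sum(-1)<240)); print("base",rect(wt[m]),np.median(z[m]))
# seat dark, both views
for n,b in(("top",(420,460,250,285)),("side",(395,440,375,410))):
    m=sel(n,*b,S[n]["im"].sum(-1)<150); 
    cs,_=cv2.findContours(m.astype(np.uint8),0,1); c=max(cs,key=cv2.contourArea); e=cv2.fitEllipse(c); print("seat",n,e,ray(n,e[0],.038),ray(n,e[0],.05))
m=sel("top",400,480,225,310,(z>.043)&(z<.057)); print("tray floor",rect(wt[m]),np.median(z[m]))
m=sel("top",400,470,280,310,(z>.07)&(z<.085)); print("panel",rect(wt[m]),m.sum())
m=sel("top",410,455,290,318,(z>.045)&(z<.07)); print("handle",rect(wt[m]),m.sum())
m=sel("top",415,515,135,250,(z>.24)&(z<.265)); print("cubby top",rect(wt[m]),m.sum())
# red/yellow lantern
for nm,lo,hi,b in(("red",(0,130,50),(9,255,255),(262,292,195,245)),("yel",(20,130,50),(34,255,255),(303,340,235,285))):
    m=sel("side",*b,cv2.inRange(H["side"],lo,hi)>0); P=W["side"][m]
    k=(P[:,2]>.085)&(P[:,2]<.145); P=P[k]; print(nm,k.sum(),np.median(P,0),P.min(0),P.max(0))
    A=np.c_[2*P[:,:2],np.ones(len(P))]; s=np.linalg.lstsq(A,(P[:,:2]**2).sum(1),rcond=None)[0]; print(" circ",s[:2],np.sqrt(s[2]+s[0]**2+s[1]**2))
im=S["side"]["im"][150:300,220:420,::-1]; a=cv2.resize(im,None,fx=4,fy=4,interpolation=cv2.INTER_CUBIC); cv2.imwrite("pics/c1.png",a)
E
```

```text
rail top ((599.3484497070312, 200.68858337402344), (85.65499877929688, 358.1952209472656), 1.0665290355682373) 0.3399090288517574
base ((632.5032348632812, 179.08340454101562), (200.90045166015625, 391.9415588378906), 1.620397686958313) 0.015246763920347895Traceback (most recent call last):
  File "<stdin>", line 14, in <module>
ValueError: max() iterable argument is empty
```

```bash
python3 - <<'E'
from h import *
S={n:np.load(f"{n}0.npz") for n in("side","top")}
W={n:cloud(n,S[n]["d"]) for n in S}
H={n:cv2.cvtColor(S[n]["im"],cv2.COLOR_RGB2HSV) for n in S}
def sel(x0,x1,y0,y1,extra):
    m=np.zeros((480,640),bool); m[y0:y1,x0:x1]=1; return m&extra
wt=W["top"]; z=wt[...,2]
m=sel(230,350,200,240,(z>.325)&(z<.355)); print("rail mid",rect(wt[m]),m.sum())
m=sel(205,370,200,240,(z>.325)&(z<.355)); P=wt[m]; print("rail y ext",np.percentile(P[:,1],[0,1,99,100]))
for n,b in(("top",(425,458,252,282)),("side",(400,436,378,406))):
    g=S[n]["im"].sum(-1); print(g[b[2]:b[3],b[0]:b[1]].min())
    m=sel(*b,g<260); cs,_=cv2.findContours(m.astype(np.uint8),0,1); c=max(cs,key=cv2.contourArea); e=cv2.fitEllipse(c); print("seat",n,e,ray(n,e[0],.038),ray(n,e[0],.05))
for nm,b,lo,hi in(("tray floor",(400,480,225,310),.043,.057),("panel",(400,470,280,310),.07,.085),("handle",(410,455,290,318),.045,.07),("cubby top",(415,515,135,250),.24,.265)):
    m=sel(*b,(z>lo)&(z<hi)); print(nm,rect(wt[m]) if m.sum() else None,m.sum())
for nm,lo,hi,b in(("red",(0,130,50),(9,255,255),(262,292,195,245)),("yel",(20,130,50),(34,255,255),(303,340,235,285))):
    m=sel(*b,cv2.inRange(H["side"],lo,hi)>0); P=W["side"][m]
    k=(P[:,2]>.085)&(P[:,2]<.145); P=P[k]; print(nm,k.sum(),np.median(P,0))
    A=np.c_[2*P[:,:2],np.ones(len(P))]; s=np.linalg.lstsq(A,(P[:,:2]**2).sum(1),rcond=None)[0]; print(" circ",s[:2],np.sqrt(s[2]+s[0]**2+s[1]**2))
im=S["side"]["im"][150:300,220:420,::-1]; a=cv2.resize(im,None,fx=4,fy=4,interpolation=cv2.INTER_CUBIC); cv2.imwrite("pics/c1.png",a)
E
```

```text
rail mid ((590.5374755859375, 196.02313232421875), (276.8207702636719, 46.91802978515625), 88.89327239990234) 2390
rail y ext [0.021585   0.02436976 0.37483971 0.37984688]
179
seat top ((440.4197692871094, 266.43701171875), (15.243870735168457, 15.929952621459961), 139.0684814453125) [ 0.53612552 -0.21203903  0.038     ] [ 0.53437039 -0.20954865  0.05      ]
103
seat side ((417.05230712890625, 392.2942810058594), (20.659648895263672, 25.260927200317383), 115.7331314086914) [ 0.54053393 -0.2060899   0.038     ] [ 0.53421349 -0.20915914  0.05      ]
tray floor ((539.520263671875, -212.10675048828125), (169.09620666503906, 268.16961669921875), 77.76141357421875) 2638
panel ((453.376953125, -192.7367401123047), (167.86302185058594, 13.248032569885254), 77.38229370117188) 284
handle ((434.15966796875, -184.60682678222656), (69.697509765625, 123.95053100585938), 0.9991099238395691) 360
cubby top ((717.7396240234375, -252.20010375976562), (172.13558959960938, 203.96856689453125), 77.27574920654297) 5394
red 418 [0.57814587 0.25976152 0.11924342]
 circ [0.59183651 0.28059982] 0.0262659261710659
yel 504 [0.57110237 0.10234517 0.12036482]
 circ [0.58943968 0.12213714] 0.027553385050313458
```

View pics/c1.png

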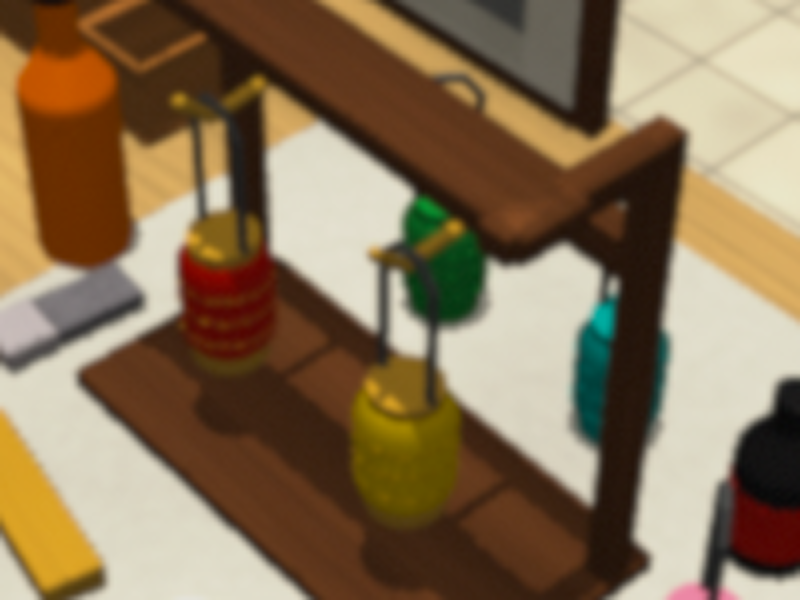

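Crop: the red lantern hangs on the hook away from the cubby (stand y=+80) at crop (228,300), with its bail across the hook. The choice is confirmed. Next I compute the moves.

```bash
cat >> h.py <<'E'
from scipy.spatial.transform import Rotation as Ro
def Rt(yaw,th,flip=1):
    yaw,th=np.radians([yaw,th]); x=np.array([np.sin(th)*np.cos(yaw),np.sin(th)*np.sin(yaw),-np.cos(th)])
    z=flip*np.array([-np.sin(yaw),np.cos(yaw),0]); return np.c_[x,np.cross(z,x),z]
def cur():
    o=r.get_obs(); return o,Ro.from_quat(np.roll(o["ee_rot"],-1)).as_matrix()
def move(p,R,p0=None,R0=None):
    if p0 is None: o,R0=cur(); p0=o["tcp_pos"]
    d=R0.T@(np.array(p)-p0); w=Ro.from_matrix(R0.T@R).as_rotvec(degrees=True)
    print("shift",d.round(4),"turn",w.round(2),"rows>=",max(np.linalg.norm(d)/.0625,np.linalg.norm(w)/10.7).round(1))
def tcp(p,R,reach=.057): return np.array(p)-reach*R[:,0]
E
python3 - <<'E'
from h import *
o,R0=cur(); print(R0.round(2))
for nm,uv,z in(("pinkA",(267,330),.05),("pinkB",(387,231),.05),("cup",(360,297),.09)): print(nm,ray("top",uv,z))
for f in(1,-1):
    R=Rt(-1.1,43,f); g=tcp([.5905,.280,.113],R); print(f,g)
    pre=g-.13*R[:,0]; print(pre); move(pre,R)
E
```

```text
[[-0.   -0.9   0.44]
 [-0.    0.44  0.9 ]
 [-1.    0.   -0.  ]]
pinkA [0.35237594 0.26481773 0.05      ]
pinkB [ 0.6320662  -0.06184082  0.05      ]
cup [0.44232926 0.0158286  0.09      ]
1 [0.55163326 0.28074628 0.15468716]
[0.46298981 0.28244832 0.24976314]
shift [ 0.0536 -0.2896 -0.0662] turn [-24.02  -9.53 -42.32] rows>= 4.8
-1 [0.55163326 0.28074628 0.15468716]
[0.46298981 0.28244832 0.24976314]
shift [ 0.0536 -0.2896 -0.0662] turn [145.16 -57.22  12.89] rows>= 14.6
```

Request:
carry_out:
  steps:
    - [[0.0854, 0.0536, -0.2896, -0.0662, -24.02, -9.53, -42.32], [0.0854, 0.0536, -0.2896, -0.0662, -24.02, -9.53, -42.32], [0.0854, 0.0536, -0.2896, -0.0662, -24.02, -9.53, -42.32], [0.0854, 0.0536, -0.2896, -0.0662, -24.02, -9.53, -42.32], [0.0854, 0.0536, -0.2896, -0.0662, -24.02, -9.53, -42.32], [0.0854, 0.0536, -0.2896, -0.0662, -24.02, -9.53, -42.32], [0.0854, 0.0536, -0.2896, -0.0662, -24.02, -9.53, -42.32], [0.0854, 0.0536, -0.2896, -0.0662, -24.02, -9.53, -42.32]]
  force: 40

```text
clock: 1.1
tcp_pos: [0.4627, 0.2835, 0.2507]
ee_rot: [0.652, -0.646, 0.287, 0.276]
force: [-0.3, 0.8, 0.0]
width: 0.0855
```

```bash
python3 - <<'E'
from h import *
o,R0=cur(); print(o["tcp_pos"],o["q"].round(2),o["clock"],R0.round(3))
a,d=r.snapshot("side"); cv2.imwrite("pics/s1.png",cv2.resize(a[80:320,150:450,::-1],None,fx=2.5,fy=2.5))
R=Rt(-1.1,43); move(tcp([.5905,.280,.113],R),R)
E
```

```text
[0.46268567 0.28353571 0.25074039] [ 0.44  0.25  1.87 -0.78  0.44 -0.49] 1.1 [[ 0.683 -0.73   0.018]
 [-0.011  0.014  1.   ]
 [-0.731 -0.683  0.001]]
shift [ 0.1309  0.0005 -0.0013] turn [0.   0.11 0.07] rows>= 2.1
```

View pics/s1.png

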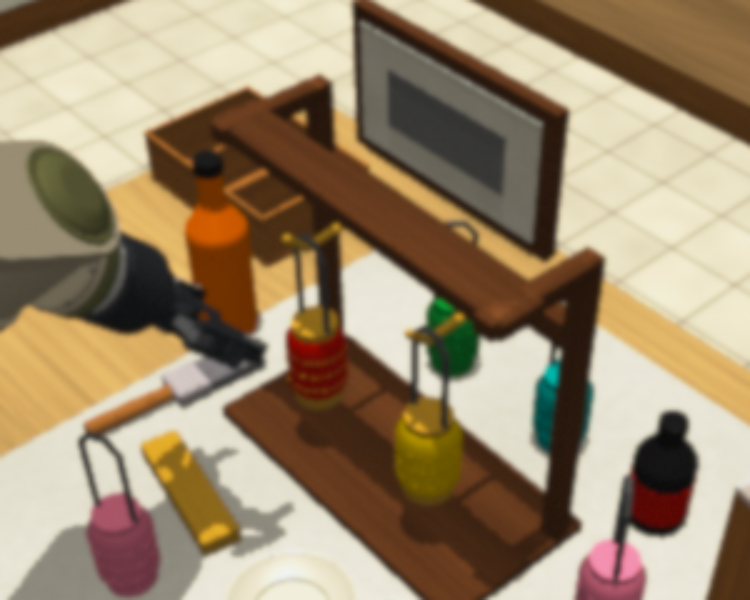

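The open gripper at crop (230,345) is lined up with the red lantern at (317,362). Advance.

Request:
carry_out:
  steps:
    - [[0.0854, 0.03, 0, -0.001, 0, 0, 0], [0.0854, 0.06, 0, -0.001, 0, 0, 0], [0.0854, 0.08, 0, -0.001, 0, 0, 0], [0.0854, 0.1, 0, -0.001, 0, 0, 0], [0.0854, 0.115, 0, -0.001, 0, 0, 0], [0.0854, 0.125, 0, -0.001, 0, 0, 0], [0.0854, 0.131, 0, -0.001, 0, 0, 0], [0.0854, 0.131, 0, -0.001, 0, 0, 0]]

```text
clock: 2.15
tcp_pos: [0.5525, 0.2801, 0.1545]
ee_rot: [0.652, -0.646, 0.288, 0.276]
force: [-0.2, -0.0, -0.5]
width: 0.0854
```

```bash
python3 - <<'E'
from h import *
o,R0=cur(); print(o["tcp_pos"],o["force"])
a,d=r.snapshot("side"); cv2.imwrite("pics/s2.png",cv2.resize(a[130:280,210:400,::-1],None,fx=4,fy=4,interpolation=2))
E
```

```text
[0.55253541 0.28005952 0.15454518] [-0.17585426 -0.02178797 -0.45257949]
```

View pics/s2.png

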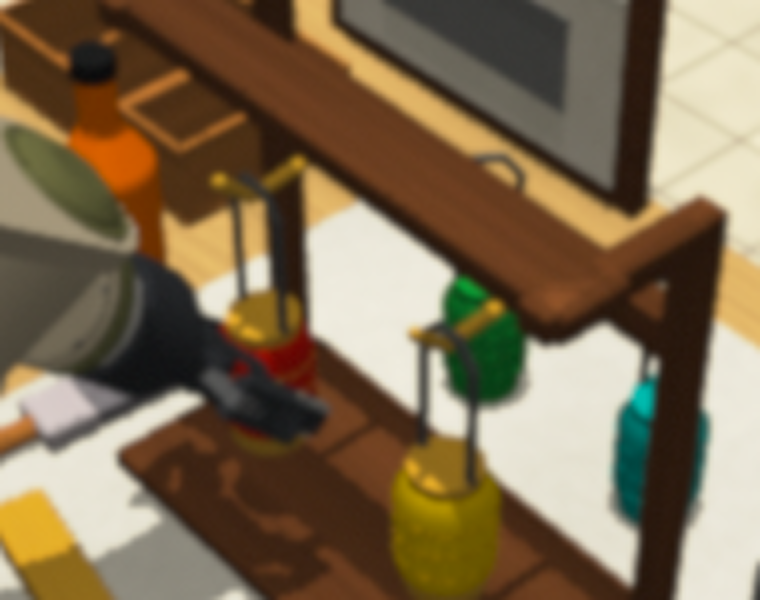

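The fingers at crop (265,395) straddle the red barrel, clear of the bail. Close.

Request:
carry_out:
  steps:
    - [[0.05, 0, 0, 0, 0, 0, 0], [0.05, 0, 0, 0, 0, 0, 0], [0.05, 0, 0, 0, 0, 0, 0], [0.05, 0, 0, 0, 0, 0, 0], [0.05, 0, 0, 0, 0, 0, 0], [0.05, 0, 0, 0, 0, 0, 0], [0.05, 0, 0, 0, 0, 0, 0], [0.05, 0, 0, 0, 0, 0, 0]]
  force: 50

```text
clock: 3.2
tcp_pos: [0.5529, 0.2801, 0.1552]
ee_rot: [0.652, -0.646, 0.287, 0.275]
force: [-0.2, -1.6, 5.7]
width: 0.0567
```

```bash
python3 - <<'E'
from h import *
o,R0=cur(); print(o["tcp_pos"],o["force"],o["width"])
p=np.array([.5525,.2801,.1545]); x=np.array([.9998,-.0194,0])
for q in(p+[0,0,.036],p+[0,0,.036]-.1*x,p+[0,0,.16]-.13*x): move(q,R0)
E
```

```text
[0.55285493 0.28005998 0.15520986] [-0.2328868  -1.62975947  5.7122626 ] 0.056651467701834934
shift [-0.026  -0.0239  0.0001] turn [0. 0. 0.] rows>= 0.6
shift [-0.0943  0.0491  0.0001] turn [0. 0. 0.] rows>= 1.7
shift [-0.2054 -0.0137  0.0003] turn [0. 0. 0.] rows>= 3.3
```

Request:
carry_out:
  steps:
    - [[0.05, -0.009, -0.008, 0, 0, 0, 0], [0.05, -0.018, -0.016, 0, 0, 0, 0], [0.05, -0.0265, -0.0245, 0, 0, 0, 0], [0.05, -0.0265, -0.0245, 0, 0, 0, 0]]

```text
clock: 3.7
tcp_pos: [0.5521, 0.28, 0.1905]
ee_rot: [0.651, -0.645, 0.288, 0.276]
force: [0.1, -0.2, -2.1]
width: 0.0568
```

```bash
python3 - <<'E'
from h import *
o,R0=cur(); print(o["tcp_pos"],o["force"],o["width"])
a,d=r.snapshot("side"); cv2.imwrite("pics/s3.png",cv2.resize(a[130:280,210:400,::-1],None,fx=4,fy=4,interpolation=2))
p=o["tcp_pos"]; x=np.array([.9998,-.0194,0])
for q in(p-.1*x,p+[0,0,.13]-.13*x): move(q,R0)
E
```

```text
[0.55213684 0.27995597 0.19048285] [ 0.11236588 -0.22691278 -2.07567251] 0.05679948651799447
shift [-0.0685  0.0726  0.0001] turn [ 0.02 -0.02 -0.05] rows>= 1.6
shift [-1.841e-01  5.900e-03  1.000e-04] turn [ 0.02 -0.02 -0.05] rows>= 2.9
```

View pics/s3.png

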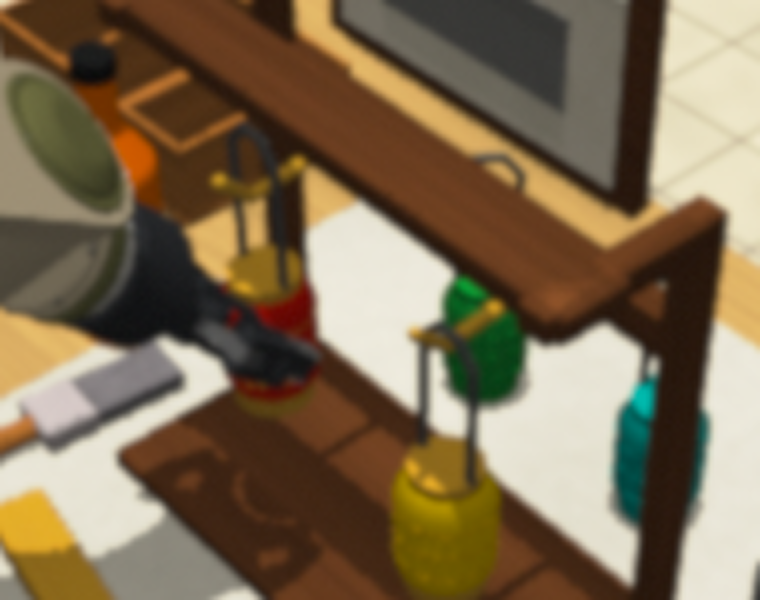

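The red lantern is held upright, with its bail at crop (255,140) above the hook. The gripper carries about 2.1 N. Pull back, then up.

Request:
carry_out:
  steps:
    - [[0.05, -0.014, 0.0145, 0, 0, 0, 0], [0.05, -0.028, 0.029, 0, 0, 0, 0], [0.05, -0.042, 0.0435, 0, 0, 0, 0], [0.05, -0.055, 0.058, 0, 0, 0, 0], [0.05, -0.0685, 0.0726, 0, 0, 0, 0], [0.05, -0.0685, 0.0726, 0, 0, 0, 0], [0.05, -0.105, 0.05, 0, 0, 0, 0], [0.05, -0.145, 0.028, 0, 0, 0, 0], [0.05, -0.184, 0.006, 0, 0, 0, 0], [0.05, -0.184, 0.006, 0, 0, 0, 0]]

```text
clock: 5.0
tcp_pos: [0.4231, 0.2828, 0.3242]
ee_rot: [0.653, -0.645, 0.286, 0.274]
force: [0.0, 0.8, -2.0]
width: 0.0563
```

```bash
python3 - <<'E'
from h import *
o,R0=cur(); print(o["tcp_pos"],o["force"],o["width"],o["q"].round(2))
R=Rt(-12.6,43)
# tcp offset rel lantern origin in stand-yaw frame: from grasp: (.5529-.5905, ., .1552-.067)
off=Ro.from_euler('z',-12.6+1.1,degrees=True).as_matrix()@np.array([.5529-.5905,.2801-.280,.1552-.067]); print(off)
t=np.array([.5343,-.2094,.16])+off
for q in ([.42,.1,.33],[.42,-.1,.33],t): print(q); move(q,R)
E
```

```text
[0.42310842 0.28276759 0.32416551] [ 0.01015415  0.7705393  -2.03566451] 0.05628224593822397 [ 0.48  0.09  1.85 -0.62  0.59 -0.66]
[-0.03682523  0.00759423  0.0882    ]
[0.42, 0.1, 0.33]
shift [-0.0045 -0.0047 -0.1828] turn [8.25 8.04 0.33] rows>= 2.9
[0.42, -0.1, 0.33]
shift [-0.0025 -0.008  -0.3827] turn [8.25 8.04 0.33] rows>= 6.1
[ 0.49747477 -0.20180577  0.2482    ]
shift [ 0.1112 -0.0098 -0.4834] turn [8.25 8.04 0.33] rows>= 7.9
```

Request:
carry_out:
  steps:
    - [[0.05, 0, 0, -0.045, 1, 1, 0], [0.05, 0, 0, -0.09, 2, 2, 0], [0.05, 0, 0, -0.14, 3, 3, 0.1], [0.05, 0, -0.002, -0.19, 4, 4, 0.2], [0.05, 0, -0.004, -0.24, 5, 5, 0.2], [0.05, 0, -0.006, -0.29, 6, 6, 0.3], [0.05, 0, -0.008, -0.34, 7.2, 7, 0.3], [0.05, 0, -0.008, -0.38, 8.2, 8, 0.3], [0.05, 0, -0.008, -0.38, 8.2, 8, 0.3]]

```text
clock: 6.12
tcp_pos: [0.4207, -0.1006, 0.3248]
ee_rot: [0.674, -0.613, 0.356, 0.209]
force: [0.3, 0.2, -2.3]
width: 0.056
```

```bash
python3 - <<'E'
from h import *
o,R0=cur(); print(o["tcp_pos"],o["force"],o["width"],o["q"].round(2))
R=Rt(-12.6,43)
t=np.array([.5343,-.2094,.12])+[-.0368,.0076,.0882]
move(t,R)
E
```

```text
[ 0.42073324 -0.10055417  0.32477906] [ 0.2978851   0.22992988 -2.29007419] 0.056025821654615 [-0.62 -0.17  2.09  0.5   0.57 -2.31]
shift [ 0.152   0.0074 -0.0812] turn [-0.07 -0.35 -0.41] rows>= 2.8
```

Request:
carry_out:
  steps:
    - [[0.05, 0.03, 0.001, -0.016, 0, 0, 0], [0.05, 0.06, 0.003, -0.032, 0, -0.1, -0.1], [0.05, 0.09, 0.004, -0.048, 0, -0.2, -0.2], [0.05, 0.12, 0.006, -0.064, 0, -0.3, -0.3], [0.05, 0.14, 0.007, -0.075, 0, -0.3, -0.4], [0.05, 0.152, 0.0074, -0.081, 0, -0.3, -0.4], [0.05, 0.152, 0.0074, -0.081, 0, -0.3, -0.4], [0.05, 0.152, 0.0074, -0.081, 0, -0.3, -0.4]]

```text
clock: 7.12
tcp_pos: [0.5022, -0.1963, 0.2161]
ee_rot: [0.674, -0.613, 0.353, 0.212]
force: [0.5, 0.5, -1.9]
width: 0.0567
```

```bash
python3 - <<'E'
from h import *
o,R0=cur(); print(o["tcp_pos"],o["force"],o["width"],o["q"].round(2))
R=Rt(-12.6,43); move(np.array([.5343,-.2094,.12])+[-.0368,.0076,.0882],R)
k=[]
for n,b in(("side",(340,490,240,430)),("top",(390,500,200,310))):
    a,d=r.snapshot(n); np.savez(f"{n}4.npz",im=a,d=d); k.append(cv2.resize(a[b[2]:b[3],b[0]:b[1],::-1],(400,500),interpolation=2))
cv2.imwrite("pics/s4.png",np.hstack(k))
E
```

```text
[ 0.50215047 -0.19633962  0.21614213] [ 0.45660794  0.53423474 -1.9247575 ] 0.05670655717071196 [-0.7   0.26  1.98  0.98  0.39 -2.88]
shift [ 0.0036  0.0079 -0.0063] turn [ 0.1   0.02 -0.41] rows>= 0.2
```

View pics/s4.png

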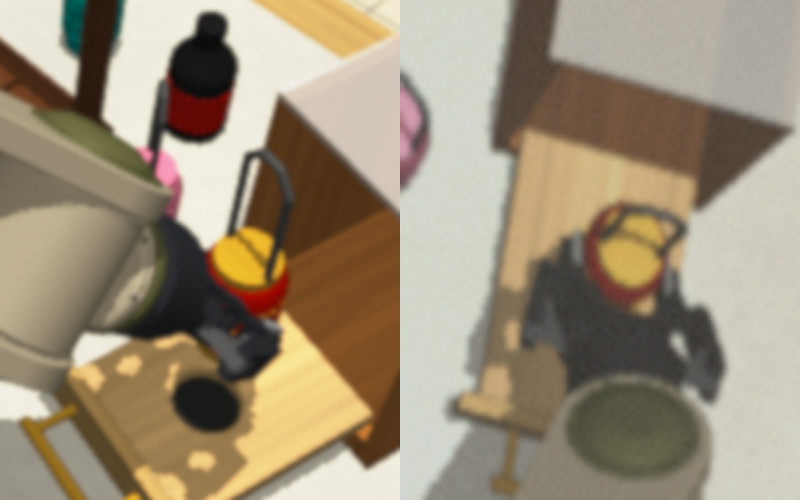

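The lantern is held upright over the tray near the seat (side crop (207,403)), but joint 6 sits at its limit (-2.88). I'll turn to an approach direction nearer the arm's plane (yaw -26).

```bash
cat >> h.py <<'E'
def off(yaw): return Ro.from_euler('z',yaw+1.1,degrees=True).as_matrix()@np.array([-.0376,0,.0882])
E
python3 - <<'E'
from h import *
o,R0=cur()
for y in(-19,-26): move(np.array([.5343,-.2094,.13])+off(y),Rt(y,43))
E
```

```text
shift [-0.0035  0.0011 -0.0021] turn [ 4.78  4.34 -0.38] rows>= 0.6
shift [-0.0031  0.0006  0.0025] turn [ 9.92  9.1  -0.37] rows>= 1.3
```

Request:
carry_out:
  steps:
    - [[0.05, -0.003, 0.001, 0, 2.5, 2.3, -0.1], [0.05, -0.003, 0.001, 0.0005, 5, 4.6, -0.2], [0.05, -0.003, 0.001, 0.0015, 7.5, 6.8, -0.3], [0.05, -0.003, 0.0006, 0.0025, 9.9, 9.1, -0.37], [0.05, -0.003, 0.0006, 0.0025, 9.9, 9.1, -0.37], [0.05, -0.003, 0.0006, 0.0025, 9.9, 9.1, -0.37]]

```text
clock: 7.98
tcp_pos: [0.5003, -0.1939, 0.2179]
ee_rot: [0.695, -0.568, 0.42, 0.129]
force: [0.1, 0.5, -2.0]
width: 0.0562
```

```bash
cat > meas.py <<'E'
from h import *
def lantern(n):
    a,d=r.snapshot(n); W=cloud(n,d); hsv=cv2.cvtColor(a,cv2.COLOR_RGB2HSV); return a,W,hsv
E
python3 - <<'E'
from meas import *
o,R0=cur(); print(o["tcp_pos"],o["force"],o["q"].round(2))
y=-26; move(np.array([.5343,-.2094,.13])+off(y),Rt(y,43))
print("lantern est",o["tcp_pos"]-off(y), "tool yaw",np.degrees(np.arctan2(R0[1,0],R0[0,0])),"tilt",np.degrees(np.arccos(-R0[2,0])))
for n,b in(("side",(380,480,250,420)),("top",(420,490,230,300))):
    a,W,h=lantern(n); m=np.zeros((480,640),bool); m[b[2]:b[3],b[0]:b[1]]=1; z=W[...,2]
    yel=m&(cv2.inRange(h,(15,100,60),(34,255,255))>0)&(z>.15)&(z<.26)   # cap disc (brass)
    P=W[yel]; k=P[:,2]>np.median(P[:,2])-.006; print(n,"cap",yel.sum(),np.median(P[:,2]),rect(P[k]))
    cs,_=cv2.findContours(yel.astype(np.uint8),0,1); hull=cv2.convexHull(np.vstack(cs)); e=cv2.fitEllipse(hull); print(e[0],e[1],ray(n,e[0],np.median(P[:,2])))
    if n=="side":
        g=a.astype(int).sum(-1); dk=m&(g<200); dk[:375]=0; cs,_=cv2.findContours(dk.astype(np.uint8),0,1); c=max(cs,key=cv2.contourArea); print(cv2.fitEllipse(c),ray(n,cv2.fitEllipse(c)[0],.05))
    cv2.imwrite(f"pics/m_{n}.png",a[...,::-1])
i=np.hstack([cv2.resize(cv2.imread("pics/m_side.png")[250:430,340:490],(400,480),interpolation=2),cv2.resize(cv2.imread("pics/m_top.png")[200:320,390:490],(400,480),interpolation=2)]); cv2.imwrite("pics/s5.png",i)
E
```

```text
[ 0.50031297 -0.19388976  0.21785339] [ 0.11933078  0.49575848 -1.97822681] [-0.63  0.25  1.99  0.64  0.2  -2.33]
shift [-0.0004 -0.0001  0.0002] turn [ 0.04  0.04 -0.03] rows>= 0.0
lantern est [ 0.53441782 -0.2097207   0.12965339] tool yaw -25.941718273043577 tilt 42.97070857129855
side cap 634 0.22210449615341027 ((549.0255126953125, -206.88934326171875), (221.58876037597656, 54.80519485473633), 17.6300048828125)
(431.02655029296875, 335.17584228515625) (56.627037048339844, 106.3101577758789) [ 0.54226445 -0.20098193  0.2221045 ]
((420.5504150390625, 388.1280212402344), (24.31419563293457, 36.86239242553711), 49.478782653808594) [ 0.54594513 -0.20800415  0.05      ]
top cap 241 0.22226615788687248 ((534.677001953125, -215.62677001953125), (37.197383880615234, 44.152244567871094), 29.81241226196289)
(456.8691711425781, 257.5745544433594) (18.6758975982666, 24.347536087036133) [ 0.53207358 -0.21515034  0.22226616]
```

View pics/s5.png

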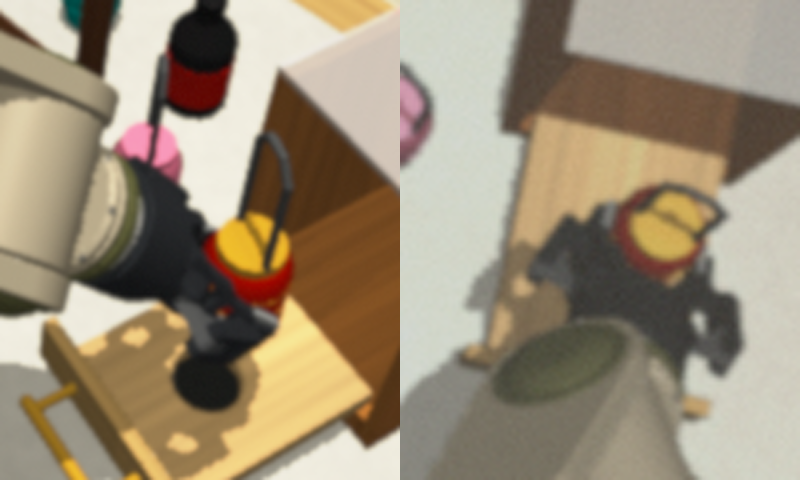

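```bash
cat >> meas.py <<'E'
def cap(zc,xy,say=1):
    out=[]
    for n in("side","top"):
        a,W,h=lantern(n); z=W[...,2]; near=np.hypot(W[...,0]-xy[0],W[...,1]-xy[1])<.04
        m=near&(abs(z-zc)<.008)&(cv2.inRange(h,(12,90,50),(36,255,255))>0)
        cs,_=cv2.findContours(m.astype(np.uint8),0,1); H=cv2.convexHull(np.vstack(cs))[:,0].astype(float)
        P=np.array([ray(n,p,zc)[:2] for p in H]); c,rad=cv2.minEnclosingCircle(P.astype(np.float32)*1000)
        b=near&(z>zc+.07)&(z<zc+.11); B=W[b]
        print(n,"cap n",m.sum(),"z",np.median(z[m]).round(4),"encl",np.round(c,1),round(rad,1),"rect",rect(np.c_[P,P[:,0]]),
              "bail top",b.sum(),np.median(B,0).round(4) if b.sum() else None)
E
python3 - <<'E'
from meas import *
cap(.223,(.534,-.21))
E
```

```text
side cap n 451 z 0.2222 encl [ 535.4 -212.9] 23.6 rect ((535.4172973632812, -212.5547332763672), (46.69019317626953, 42.57102966308594), 37.602664947509766) bail top 130 [ 0.5345 -0.2164  0.311 ]
top cap n 217 z 0.2224 encl [ 535.6 -214.3] 22.8 rect ((535.8428344726562, -214.191650390625), (42.24150848388672, 40.749176025390625), 88.57307434082031) bail top 56 [ 0.5377 -0.2119  0.3147]
```

```bash
python3 - <<'E'
from h import *
o,R0=cur(); print(o["tcp_pos"]); move(o["tcp_pos"]+[-.001,.003,-.070],Rt(-26,43))
E
```

```text
[ 0.50029952 -0.19409866  0.21765668]
shift [0.0497 0.0493 0.0022] turn [-0.01  0.   -0.04] rows>= 1.1
```

Request:
carry_out:
  steps:
    - [[0.05, 0.01, 0.01, 0.0022, 0, 0, 0], [0.05, 0.02, 0.02, 0.0022, 0, 0, 0], [0.05, 0.03, 0.03, 0.0022, 0, 0, 0], [0.05, 0.04, 0.0395, 0.0022, 0, 0, 0], [0.05, 0.0497, 0.0493, 0.0022, 0, 0, 0], [0.05, 0.0497, 0.0493, 0.0022, 0, 0, 0]]

```text
clock: 8.93
tcp_pos: [0.5068, -0.1901, 0.1602]
ee_rot: [0.692, -0.565, 0.428, 0.135]
force: [-0.3, -0.9, -1.8]
width: 0.0565
```

```bash
python3 - <<'E'
from meas import *
o,R0=cur(); print(o["tcp_pos"],o["force"])
cap(.152,(.534,-.21))
a,_=r.snapshot("side"); cv2.imwrite("pics/s6.png",cv2.resize(a[300:430,340:490,::-1],(780,580),interpolation=2))
E
```

```text
[ 0.50678595 -0.19012002  0.16022612] [-0.28015382 -0.87818235 -1.78346323]
side cap n 36 z 0.1567 encl [ 543.  -211.1] 27.1 rect ((542.8190307617188, -211.0876922607422), (31.189462661743164, 53.3806266784668), 12.592982292175293) bail top 154 [ 0.5438 -0.2123  0.2486]
top cap n 33 z 0.1565 encl [ 546.7 -214.1] 26.0 rect ((544.7338256835938, -213.56858825683594), (42.158164978027344, 46.883052825927734), 1.0018894672393799) bail top 54 [ 0.5468 -0.209   0.2532]
```

View pics/s6.png

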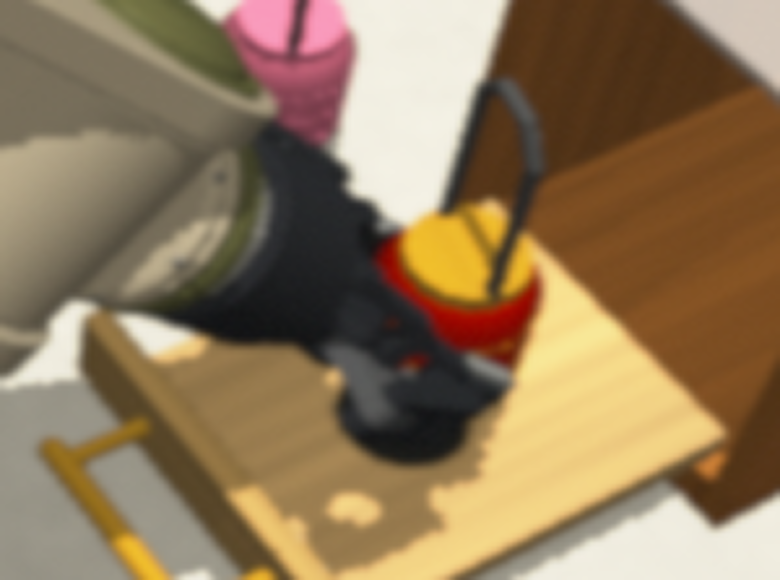

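```bash
python3 - <<'E'
from h import *
o,R0=cur(); print(o["q"].round(3),o["tcp_pos"], "yaw",np.degrees(np.arctan2(R0[1,0],R0[0,0])),"tilt",np.degrees(np.arccos(-R0[2,0])), "roll z.z",R0[2,2])
E
```

```text
[-0.61   0.366  2.012  1.195  0.105 -2.881] [ 0.50663014 -0.19025147  0.1608252 ] yaw -26.498458462943645 tilt 41.82514312137413 roll z.z -0.004717660520454248
```

The wrist is near a singularity for this tilt (q5→0, q6 at its limit). I'll raise, swing the approach yaw to about -55, where q6 is mid-range, and come down again.

```bash
python3 - <<'E'
from h import *
o,R0=cur()
print("up");move(np.array([.46,-.16,.31]),Rt(-26,43),o["tcp_pos"],R0)
y=-55; L=np.array([.46,-.16,.31])-off(-26)
print("turn");move(L+off(y),Rt(y,43),np.array([.46,-.16,.31]),Rt(-26,43))
E
```

```text
up
shift [-0.148  -0.0584  0.0059] turn [ 0.04 -0.33 -1.18] rows>= 2.5
turn
shift [ 0.003  -0.0032  0.0183] turn [21.21 19.78 -0.  ] rows>= 2.7
```

Request:
carry_out:
  steps:
    - [[0.05, -0.01, -0.01, 0, 0, -0.3, -1], [0.05, -0.03, -0.03, 0, 0, -0.3, -1], [0.05, -0.06, -0.045, 0.003, 0, -0.3, -1.2], [0.05, -0.09, -0.055, 0.005, 0, -0.3, -1.2], [0.05, -0.12, -0.058, 0.006, 0, -0.3, -1.2], [0.05, -0.148, -0.058, 0.006, 0, -0.3, -1.2], [0.05, -0.148, -0.058, 0.006, 0, -0.3, -1.2]]

```text
clock: 9.95
tcp_pos: [0.4594, -0.1597, 0.3111]
ee_rot: [0.695, -0.569, 0.42, 0.127]
force: [0.3, -0.4, -2.4]
width: 0.0566
```

Request:
carry_out:
  steps:
    - [[0.05, 0.0005, -0.0005, 0.003, 3.5, 3.3, 0], [0.05, 0.001, -0.001, 0.006, 7, 6.6, 0], [0.05, 0.0015, -0.0015, 0.009, 10.6, 9.9, 0], [0.05, 0.002, -0.002, 0.012, 14.1, 13.2, 0], [0.05, 0.0025, -0.0026, 0.015, 17.7, 16.5, 0], [0.05, 0.003, -0.0032, 0.0183, 21.2, 19.8, 0], [0.05, 0.003, -0.0032, 0.0183, 21.2, 19.8, 0], [0.05, 0.003, -0.0032, 0.0183, 21.2, 19.8, 0]]

```text
clock: 10.95
tcp_pos: [0.4718, -0.1454, 0.3088]
ee_rot: [0.705, -0.445, 0.55, -0.049]
force: [-0.6, 0.2, -1.9]
width: 0.0568
```

```bash
python3 - <<'E'
from h import *
o,R0=cur(); y=-55
print(o["q"].round(3),o["tcp_pos"],o["force"],o["width"], "yaw",np.degrees(np.arctan2(R0[1,0],R0[0,0])),"tilt",np.degrees(np.arccos(-R0[2,0])), "roll z.z",R0[2,2])
print("now lantern",o["tcp_pos"]-off(y))
t=np.array([.5343,-.2094+.003,.13])+off(y); print(t); move(t,Rt(y,43))
E
```

```text
[-0.401  0.086  1.9   -0.69   0.603 -0.545] [ 0.47178655 -0.14542094  0.30879692] [-0.63085477  0.23117762 -1.86618914] 0.056791205881900834 yaw -55.00899592280737 tilt 42.90365612574176 roll z.z -0.00041361645057536034
now lantern [ 0.49394034 -0.17580136  0.22059692]
[ 0.51214622 -0.17601958  0.2182    ]
shift [0.0992 0.0264 0.0155] turn [ 0.03 -0.01 -0.1 ] rows>= 1.7
```

Request:
carry_out:
  steps:
    - [[0.05, 0.03, 0.008, 0.005, 0, 0, 0], [0.05, 0.06, 0.016, 0.01, 0, 0, 0], [0.05, 0.08, 0.021, 0.0125, 0, 0, 0], [0.05, 0.0992, 0.0264, 0.0155, 0, 0, -0.1], [0.05, 0.0992, 0.0264, 0.0155, 0, 0, -0.1], [0.05, 0.0992, 0.0264, 0.0155, 0, 0, -0.1], [0.05, 0.0992, 0.0264, 0.0155, 0, 0, -0.1]]

```text
clock: 11.82
tcp_pos: [0.5121, -0.176, 0.2198]
ee_rot: [0.706, -0.445, 0.549, -0.051]
force: [-0.0, 0.1, -1.7]
width: 0.0563
```

```bash
python3 - <<'E'
from meas import *
o,R0=cur(); y=-55
print(o["q"].round(3),o["tcp_pos"],o["force"], "tilt",np.degrees(np.arccos(-R0[2,0])))
cap(.223,(.534,-.208))
a,_=r.snapshot("side"); b=a; g=a.astype(int).sum(-1); m=(g<230); m[:376]=0;m[406:]=0;m[:,:398]=0;m[:,440:]=0
cs,_=cv2.findContours(m.astype(np.uint8),0,1); c=max(cs,key=cv2.contourArea); e=cv2.fitEllipse(c); print("seat side",e,ray("side",e[0],.05))
move(o["tcp_pos"]+[0,0,-.07],Rt(y,43))
cv2.imwrite("pics/s7.png",cv2.resize(a[260:430,340:490,::-1],(510,578),interpolation=2))
E
```

```text
[-0.429  0.309  1.894 -0.964  0.435 -0.247] [ 0.51206379 -0.1760413   0.219763  ] [-0.04707564  0.11487434 -1.65588375] tilt 43.1352965772756
side cap n 441 z 0.2242 encl [ 534.7 -210. ] 24.1 rect ((534.8482055664062, -211.21470642089844), (46.98554992675781, 43.46611404418945), 3.4091854095458984) bail top 118 [ 0.5281 -0.215   0.3133]
top cap n 236 z 0.2237 encl [ 534.8 -212.5] 23.2 rect ((535.60107421875, -211.63954162597656), (40.293540954589844, 46.04420852661133), 53.948341369628906) bail top 54 [ 0.5357 -0.2114  0.316 ]
seat side ((419.6579895019531, 389.88134765625), (23.65178108215332, 33.351505279541016), 49.82866668701172) [ 0.54181283 -0.20923456  0.05      ]
shift [ 0.0509  0.0476 -0.0001] turn [-0.09 -0.03  0.11] rows>= 1.1
```

View pics/s7.png

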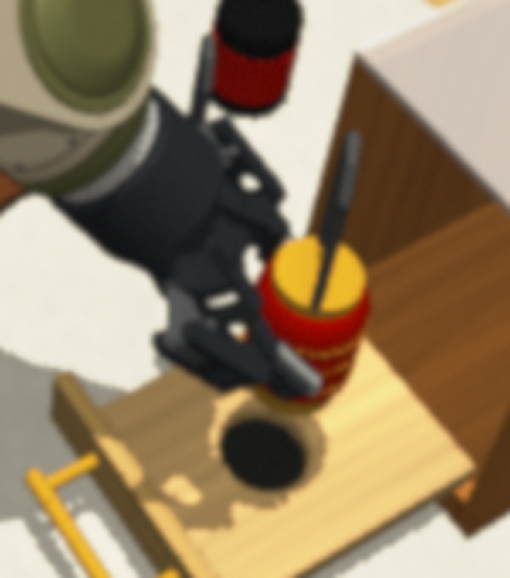

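The lantern is upright and just beyond the seat in the view (seat at crop (263,453)), with the wrist well within range. Descend closer and re-measure.

```bash
python3 - <<'E'
from h import *
o,R0=cur(); move(o["tcp_pos"]+[-.0005,.0015,-.072],Rt(-55,43))
E
```

```text
shift [0.0515 0.0503 0.0004] turn [-0.09 -0.03  0.11] rows>= 1.2
```

Request:
carry_out:
  steps:
    - [[0.05, 0.012, 0.012, 0, 0, 0, 0], [0.05, 0.024, 0.024, 0, 0, 0, 0], [0.05, 0.036, 0.036, 0, 0, 0, 0], [0.05, 0.046, 0.045, 0.0004, 0, 0, 0], [0.05, 0.0515, 0.0503, 0.0004, 0, 0, 0], [0.05, 0.0515, 0.0503, 0.0004, 0, 0, 0], [0.05, 0.0515, 0.0503, 0.0004, 0, 0, 0]]

```text
clock: 12.85
tcp_pos: [0.5167, -0.1755, 0.1573]
ee_rot: [0.705, -0.44, 0.554, -0.045]
force: [0.5, -0.8, -2.8]
width: 0.0565
```

```bash
python3 - <<'E'
from meas import *
o,R0=cur()
print(o["q"].round(3),o["tcp_pos"],o["force"], "tilt",np.degrees(np.arccos(-R0[2,0])))
cap(.151,(.534,-.208))
a,_=r.snapshot("side"); cv2.imwrite("pics/s8.png",cv2.resize(a[310:420,370:480,::-1],(580,580),interpolation=2))
E
```

```text
[-0.425  0.43   1.921 -1.232  0.375  0.053] [ 0.51667395 -0.17550981  0.15727718] [ 0.49556009 -0.81380448 -2.84152777] tilt 42.14532410021787
side cap n 63 z 0.1573 encl [ 531.7 -205. ] 34.5 rect ((537.0439453125, -202.55545043945312), (39.99041748046875, 65.25875854492188), 36.50939178466797) bail top 126 [ 0.5338 -0.2158  0.2469]
top cap n 77 z 0.1563 encl [ 541.  -216.6] 26.8 rect ((540.9561157226562, -214.0439453125), (44.778419494628906, 47.276939392089844), 0.9910023808479309) bail top 55 [ 0.5407 -0.2128  0.2516]
```

View pics/s8.png

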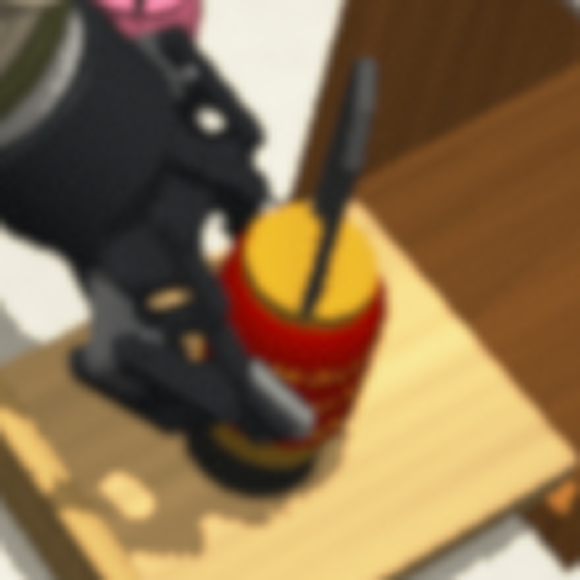

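The foot hangs right over the seat (its dark rim at crop (255,470)), but joint 4 is at its limit (-1.23). A wrist model fitted to the logged joints says yaw of about -85 keeps q4 near -1.1. Raise, turn about the lantern axis, redo.

```bash
python3 - <<'E'
from h import *
o,R0=cur(); A=np.array([.5116,-.1745,.225]); print("up");move(A,Rt(-55,43))
y=-85; L=A-off(-55)
print("turn",L);move(L+off(y),Rt(y,43),A,Rt(-55,43))
E
```

```text
up
shift [-0.0528 -0.0428 -0.0036] turn [-0.08 -0.22 -0.87] rows>= 1.1
turn [ 0.53375378 -0.20488042  0.1368    ]
shift [ 0.0032 -0.0034  0.0189] turn [21.94 20.46  0.  ] rows>= 2.8
```

Request:
carry_out:
  steps:
    - [[0.05, -0.013, -0.013, -0.002, 0, 0, -0.5], [0.05, -0.026, -0.026, -0.0036, 0, -0.2, -0.9], [0.05, -0.04, -0.035, -0.0036, 0, -0.2, -0.9], [0.05, -0.0528, -0.0428, -0.0036, 0, -0.2, -0.9], [0.05, -0.0528, -0.0428, -0.0036, 0, -0.2, -0.9]]

```text
clock: 13.62
tcp_pos: [0.5118, -0.1745, 0.2257]
ee_rot: [0.706, -0.445, 0.549, -0.05]
force: [0.4, 0.5, -1.9]
width: 0.0562
```

Request:
carry_out:
  steps:
    - [[0.05, 0.0005, -0.0005, 0.003, 3.5, 3.3, 0], [0.05, 0.001, -0.001, 0.006, 7.2, 6.7, 0], [0.05, 0.0015, -0.0015, 0.009, 10.9, 10.2, 0], [0.05, 0.002, -0.002, 0.012, 14.6, 13.6, 0], [0.05, 0.0025, -0.0028, 0.0155, 18.3, 17, 0], [0.05, 0.0032, -0.0034, 0.0189, 21.9, 20.5, 0], [0.05, 0.0032, -0.0034, 0.0189, 21.9, 20.5, 0], [0.05, 0.0032, -0.0034, 0.0189, 21.9, 20.5, 0], [0.05, 0.0032, -0.0034, 0.0189, 21.9, 20.5, 0]]

```text
clock: 14.75
tcp_pos: [0.5295, -0.1676, 0.2246]
ee_rot: [0.668, -0.287, 0.646, -0.23]
force: [0.5, -0.6, -2.9]
width: 0.0564
```

```bash
python3 - <<'E'
from meas import *
o,R0=cur(); y=-85
print(o["q"].round(3),o["tcp_pos"],o["force"], "yaw",np.degrees(np.arctan2(R0[1,0],R0[0,0])),"tilt",np.degrees(np.arccos(-R0[2,0])))
L=o["tcp_pos"]-off(y); print(L); cap(L[2]+.094,L[:2])
for dz in(-.03,-.07): move([*(np.array([.5338,-.2074])+off(y)[:2]),o["tcp_pos"][2]+dz],Rt(y,43))
E
```

```text
[-0.309  0.443  1.674 -0.91   0.922  0.142] [ 0.52948875 -0.16756242  0.22457232] [ 0.54494376 -0.58935855 -2.87283873] yaw -85.07919779940227 tilt 42.99061498368599
[ 0.53348427 -0.20494952  0.13637232]
side cap n 450 z 0.229 encl [ 531.7 -211.6] 24.2 rect ((530.2257080078125, -210.91091918945312), (46.648048400878906, 42.361419677734375), 37.75565719604492) bail top 127 [ 0.5272 -0.2108  0.3183]
top cap n 219 z 0.2291 encl [ 532.1 -204.2] 29.0 rect ((532.087158203125, -204.05484008789062), (39.95014572143555, 54.62845993041992), 0.9920408725738525) bail top 53 [ 0.5315 -0.2118  0.3211]
shift [0.0237 0.0187 0.    ] turn [-0.03 -0.06 -0.01] rows>= 0.5
shift [0.053  0.046  0.0001] turn [-0.03 -0.06 -0.01] rows>= 1.1
```

```bash
python3 - <<'E'
from h import *
o,R0=cur(); move(o["tcp_pos"]+[.0025,.0015,-.078],Rt(-85,43))
E
```

```text
shift [0.0562 0.0541 0.0027] turn [-0.03 -0.06 -0.01] rows>= 1.2
```

Request:
carry_out:
  steps:
    - [[0.05, 0.012, 0.012, 0.002, 0, 0, 0], [0.05, 0.024, 0.024, 0.0027, 0, 0, 0], [0.05, 0.036, 0.036, 0.0027, 0, 0, 0], [0.05, 0.048, 0.0465, 0.0027, 0, 0, 0], [0.05, 0.0562, 0.0541, 0.0027, 0, 0, 0], [0.05, 0.0562, 0.0541, 0.0027, 0, 0, 0], [0.05, 0.0562, 0.0541, 0.0027, 0, 0, 0]]

```text
clock: 15.72
tcp_pos: [0.5326, -0.1661, 0.1473]
ee_rot: [0.669, -0.287, 0.646, -0.231]
force: [0.2, -0.1, -2.0]
width: 0.0563
```

```bash
python3 - <<'E'
from meas import *
o,R0=cur(); y=-85
print(o["q"].round(3),o["tcp_pos"],o["force"], "tilt",np.degrees(np.arccos(-R0[2,0])))
L=o["tcp_pos"]-off(y); print(L); cap(.151,L[:2])
a,_=r.snapshot("side"); t,_=r.snapshot("top")
cv2.imwrite("pics/s9.png",np.hstack([cv2.resize(a[310:420,370:480,::-1],(560,560),interpolation=2),cv2.resize(t[225:300,415:449+15,::-1],(240,560),interpolation=2)]))
E
```

```text
[-0.304  0.568  1.719 -1.028  0.828  0.329] [ 0.53256971 -0.16607145  0.14727186] [ 0.16540039 -0.06998615 -2.0138106 ] tilt 43.01686683043897
[ 0.53656524 -0.20345856  0.05907186]
side cap n 416 z 0.1515 encl [ 529.9 -203.1] 30.5 rect ((532.6040649414062, -203.46519470214844), (46.22435760498047, 56.202476501464844), 27.640735626220703) bail top 113 [ 0.5296 -0.2092  0.2396]
top cap n 198 z 0.1522 encl [ 533.9 -212.2] 24.6 rect ((534.5128784179688, -209.03176879882812), (42.336830139160156, 42.911895751953125), 4.086615562438965) bail top 49 [ 0.5361 -0.2104  0.2421]
```

View pics/s9.png

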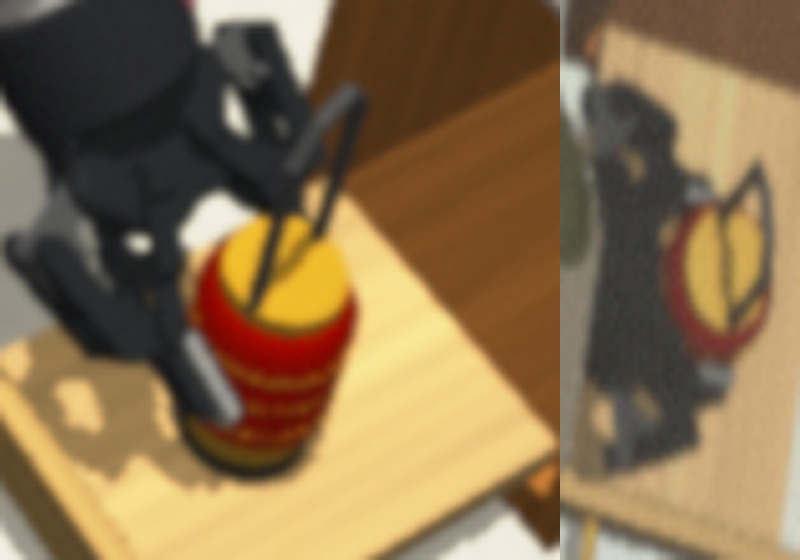

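Both joints are in range. The cap centre in the top view is within about 1 mm of the seat axis, and the foot is over the seat in the side view at crop (250,460). Lower slowly while watching force.

Request:
carry_out:
  steps:
    - [[0.05, 0.0022, 0.002, 0, 0, 0, 0], [0.05, 0.0044, 0.0041, 0, 0, 0, 0], [0.05, 0.0066, 0.0061, 0, 0, 0, 0], [0.05, 0.0088, 0.0082, 0, 0, 0, 0], [0.05, 0.0088, 0.0082, 0, 0, 0, 0]]

```text
clock: 16.55
tcp_pos: [0.5325, -0.1659, 0.1345]
ee_rot: [0.669, -0.287, 0.646, -0.23]
force: [1.9, 0.6, -3.5]
width: 0.0563
```

Request:
carry_out:
  steps:
    - [[0.05, 0.0015, 0.0014, 0.0004, 0, 0, 0], [0.05, 0.003, 0.0028, 0.0004, 0, 0, 0], [0.05, 0.003, 0.0028, 0.0004, 0, 0, 0]]

```text
clock: 16.92
tcp_pos: [0.5327, -0.1659, 0.1303]
ee_rot: [0.668, -0.287, 0.646, -0.23]
force: [1.1, 0.2, -2.6]
width: 0.0566
```

```bash
python3 - <<'E'
from meas import *
o,R0=cur(); print(o["tcp_pos"],o["force"],o["ft_torque"]); cap(.138,(.5345,-.209))
E
```

```text
[ 0.53266818 -0.16588014  0.13028337] [ 1.06852398  0.18017131 -2.57845149] [ 0.66882703 -0.23851444  0.19876143]
side cap n 399 z 0.1348 encl [ 529.5 -202.6] 29.9 rect ((527.2854614257812, -205.38442993164062), (43.56938171386719, 58.61561584472656), 53.350135803222656) bail top 101 [ 0.5305 -0.2092  0.226 ]
top cap n 181 z 0.1357 encl [ 533.5 -202.3] 28.7 rect ((534.795166015625, -201.37399291992188), (39.77304458618164, 52.82624053955078), 0.9896875619888306) bail top 44 [ 0.5335 -0.2102  0.226 ]
```

Request:
carry_out:
  steps:
    - [[0.05, 0.0011, 0.001, 0, 0, 0, 0], [0.05, 0.0022, 0.002, 0, 0, 0, 0], [0.05, 0.0022, 0.002, 0, 0, 0, 0]]

```text
clock: 17.4
tcp_pos: [0.5328, -0.1661, 0.1279]
ee_rot: [0.668, -0.287, 0.646, -0.231]
force: [-1.2, 1.5, 2.3]
width: 0.0568
```

Bottom contact (force z went from -2.6 to +2.3). Release.

Request:
carry_out:
  steps:
    - [[0.06, 0, 0, 0, 0, 0, 0], [0.064, 0, 0, 0, 0, 0, 0], [0.07, 0, 0, 0, 0, 0, 0], [0.08, 0, 0, 0, 0, 0, 0], [0.0854, 0, 0, 0, 0, 0, 0], [0.0854, 0, 0, 0, 0, 0, 0], [0.0854, 0, 0, 0, 0, 0, 0]]

```text
clock: 18.27
tcp_pos: [0.5327, -0.166, 0.1276]
ee_rot: [0.668, -0.287, 0.646, -0.231]
force: [0.6, 0.8, 0.3]
width: 0.0855
```

```bash
python3 - <<'E'
from meas import *
o,R0=cur(); print(o["tcp_pos"],o["force"],o["width"]); cap(.133,(.5345,-.209))
a,_=r.snapshot("side"); cv2.imwrite("pics/s10.png",cv2.resize(a[290:420,350:480,::-1],(580,580),interpolation=2))
E
```

```text
[ 0.53269419 -0.16597923  0.12755613] [0.63971724 0.78866293 0.26508299] 0.08554287196292841
side cap n 398 z 0.1318 encl [ 528.8 -201.7] 30.0 rect ((532.8989868164062, -205.68113708496094), (53.271602630615234, 45.763954162597656), 71.66390991210938) bail top 109 [ 0.5253 -0.2097  0.2214]
top cap n 186 z 0.1329 encl [ 533.7 -202.5] 28.6 rect ((532.909912109375, -202.3819580078125), (39.878231048583984, 52.98347854614258), 0.9889456629753113) bail top 42 [ 0.5294 -0.2112  0.2241]
```

Viewing budget is used up (12 viewed), so I go on numerically. Cap at z≈0.132 puts the underside at ≈0.038, which is seated. Retreat along the tool axis.

Request:
carry_out:
  steps:
    - [[0.0854, -0.012, 0, 0, 0, 0, 0], [0.0854, -0.025, 0, 0, 0, 0, 0], [0.0854, -0.04, 0, 0, 0, 0, 0], [0.0854, -0.06, 0, 0, 0, 0, 0], [0.0854, -0.09, 0, 0, 0, 0, 0], [0.0854, -0.12, 0, 0, 0, 0, 0], [0.0854, -0.15, 0, 0, 0, 0, 0], [0.0854, -0.15, 0, 0, 0, 0, 0]]

```text
clock: 19.42
tcp_pos: [0.5244, -0.0626, 0.2392]
ee_rot: [0.67, -0.288, 0.645, -0.23]
force: [-0.2, 0.3, -0.6]
width: 0.0852
```

```bash
python3 - <<'E'
from meas import *
o,R0=cur(); print(o["tcp_pos"],o["force"],o["q"].round(2))
for n in("side","top"):
    a,W,h=lantern(n); z=W[...,2]
    cx=np.array([.976,-.2185]); cy=np.array([.2185,.976]); D=W[...,:2]-np.array([.5343,-.2094]); u=D@cx; v=D@cy
    red=(abs(u)<.06)&(abs(v)<.06)&((cv2.inRange(h,(0,120,40),(9,255,255))>0)|(cv2.inRange(h,(174,120,40),(180,255,255))>0))&(z>.06)
    print(n,"red z",np.percentile(z[red],[2,98]),"uv med",np.median(u[red]),np.median(v[red]))
    m=red|((abs(u)<.04)&(abs(v)<.04)&(z>.115)&(z<.14)&(cv2.inRange(h,(12,90,50),(36,255,255))>0))
    c=(abs(u)<.035)&(abs(v)<.035)&(z>.126)&(z<.138); print(" cap uv",c.sum(),rect(np.c_[u[c],v[c]]))
    b=(abs(u)<.05)&(abs(v)<.05)&(z>.205); print(" bail uv",b.sum(),np.median(u[b]),np.median(v[b]),np.percentile(z[b],95))
    hd=(u<-.105)&(u>-.145)&(abs(v)<.07)&(z>.045)&(z<.07); print(" handle",hd.sum(),np.percentile(u[hd],[5,50,95]),np.percentile(v[hd],[2,98]),np.median(z[hd]))
R=Rt(-12.6,15); s=np.array([.3547,-.1692,.046])-.073*R[:,0]
for f in(1,-1):
  R=Rt(-12.6,15,f); move(s+[0,0,.1],R)
E
```

```text
[ 0.52436486 -0.06258608  0.23922807] [-0.19215506  0.33507026 -0.63518177] [-0.11  0.41  1.67 -0.87  1.07  0.25]
side red z [0.07124781 0.12380764] uv med -0.02026332986136902 -0.015893613975118688
 cap uv 388 ((-1.2635202407836914, 0.21109962463378906), (42.52668762207031, 42.26777267456055), 24.267309188842773)
 bail uv 103 -0.008794878006314321 -0.0017020214017497536 0.22867680048628092
 handle 392 [-0.12805177 -0.12357558 -0.10926574] [-0.04747333  0.04633166] 0.05992688430599185
top red z [0.08431945 0.12538182] uv med -0.020229354275851683 0.014435243431654816
 cap uv 178 ((-2.1874961853027344, 0.9904251098632812), (43.251625061035156, 40.7765998840332), 7.361818790435791)
 bail uv 44 -0.0054200151825979336 -0.0029789991597461013 0.23208125544097333
 handle 176 [-0.12846006 -0.12315887 -0.10905092] [-0.04657076  0.04495718] 0.06038045553983458
shift [ 0.0728 -0.0478 -0.1955] turn [-63.92 -35.46  24.09] rows>= 7.2
shift [ 0.0728 -0.0478 -0.1955] turn [107.68  26.8   39.44] rows>= 11.0
```

Request:
carry_out:
  steps:
    - [[0, 0, -0.02, -0.06, 0, 0, 0], [0, 0.02, -0.04, -0.11, -8, -4, 3], [0, 0.04, -0.0478, -0.15, -16, -9, 6], [0, 0.06, -0.0478, -0.18, -24, -13.5, 9], [0, 0.0728, -0.0478, -0.1955, -32, -18, 12], [0, 0.0728, -0.0478, -0.1955, -40, -22, 15], [0, 0.0728, -0.0478, -0.1955, -48, -26.6, 18], [0, 0.0728, -0.0478, -0.1955, -56, -31, 21], [0, 0.0728, -0.0478, -0.1955, -63.9, -35.5, 24.1], [0, 0.0728, -0.0478, -0.1955, -63.9, -35.5, 24.1]]

```text
clock: 20.78
tcp_pos: [0.3359, -0.1653, 0.2161]
ee_rot: [0.619, -0.499, 0.512, 0.325]
force: [0.4, 0.3, 0.3]
width: 0.0004
```

```bash
python3 - <<'E'
from meas import *
o,R0=cur(); print(o["tcp_pos"],o["width"],o["q"].round(2))
R=Rt(-12.6,15); s=np.array([.3547,-.1692,.046])-.073*R[:,0]; print(s); move(s,R)
for n in("side","top"):
    a,W,h=lantern(n); D=W-np.array([.5343,-.2094,.132]); c=(np.hypot(D[...,0],D[...,1])<.018)&(abs(D[...,2])<.006)
    P=D[c]; s=np.linalg.lstsq(np.c_[P[:,:2],np.ones(len(P))],P[:,2],rcond=None)[0]; print(n,len(P),"cap slope",s)
E
```

```text
[ 0.33591155 -0.16525317  0.21608028] 0.0004144677121640042 [-0.84 -0.03  2.17  0.19  0.74 -2.22]
[ 0.33626123 -0.16507845  0.11651259]
shift [0.0955 0.0281 0.0024] turn [-4.91 -2.65  1.48] rows>= 1.6
side 226 cap slope [ 0.00371078 -0.00455707  0.00011943]
top 130 cap slope [-0.0549866  -0.00287102  0.00023488]
```

Request:
carry_out:
  steps:
    - [[0, 0.025, 0.007, 0.0006, -2, -1, 0.5], [0, 0.05, 0.014, 0.0012, -4, -2, 1], [0, 0.075, 0.022, 0.0018, -4.9, -2.6, 1.5], [0, 0.0955, 0.0281, 0.0024, -4.9, -2.6, 1.5], [0, 0.0955, 0.0281, 0.0024, -4.9, -2.6, 1.5], [0, 0.0955, 0.0281, 0.0024, -4.9, -2.6, 1.5]]

```text
clock: 21.62
tcp_pos: [0.337, -0.1654, 0.1176]
ee_rot: [0.605, -0.51, 0.492, 0.363]
force: [0.3, -0.6, -0.3]
width: -0.0004
```

```bash
python3 - <<'E'
from meas import *
o,R0=cur(); p=o["tcp_pos"]; print(p,o["force"],o["q"].round(2),(p+.073*R0[:,0]).round(4))
R=Rt(-12.6,15); c=np.array([.976,-.2185,0])
for d in (.05,.1,.2,.21): move(p+d*c,R)
E
```

```text
[ 0.33697631 -0.16535715  0.11760976] [ 0.29479035 -0.56565331 -0.26996101] [-0.85  0.21  2.26  0.33  0.47 -2.48] [ 0.3555 -0.1699  0.0471]
shift [ 0.013  -0.0483  0.0003] turn [-0.33 -0.31  0.13] rows>= 0.8
shift [ 0.0261 -0.0965  0.0007] turn [-0.33 -0.31  0.13] rows>= 1.6
shift [ 0.0522 -0.1931  0.0013] turn [-0.33 -0.31  0.13] rows>= 3.2
shift [ 0.0548 -0.2028  0.0014] turn [-0.33 -0.31  0.13] rows>= 3.4
```

Request:
carry_out:
  steps:
    - [[0, 0.0052, -0.0193, 0, 0, 0, 0], [0, 0.0091, -0.0338, 0, 0, 0, 0], [0, 0.0117, -0.0434, 0, 0, 0, 0], [0, 0.0144, -0.0531, 0, 0, 0, 0], [0, 0.017, -0.0628, 0, 0, 0, 0], [0, 0.0196, -0.0724, 0, 0, 0, 0], [0, 0.0222, -0.0821, 0, 0, 0, 0]]

```text
clock: 22.5
tcp_pos: [0.4203, -0.1842, 0.117]
ee_rot: [0.605, -0.51, 0.491, 0.364]
force: [-4.1, 1.6, 1.1]
width: -0.0002
```

```bash
cat > chk.py <<'E'
from meas import *
o,R0=cur(); p=o["tcp_pos"]; print(p,o["force"],o["q"].round(2),(p+.073*R0[:,0]).round(4))
c2=np.array([.976,-.2185]); cy=np.array([.2185,.976])
for n in("side","top"):
    a,W,h=lantern(n); D=W[...,:2]-np.array([.5343,-.2094]); u=D@c2; v=D@cy; z=W[...,2]
    c=(u>-.06)&(u<.25)&(abs(v)<.03)&(z>.120)&(z<.140)&(cv2.inRange(h,(15,120,60),(36,255,255))>0)
    l,k,s,ce=cv2.connectedComponentsWithStats(c.astype(np.uint8)); 
    if l>1: c=k==1+np.argmax(s[1:,4])
    print(n,"cap",c.sum(),np.median(u[c]),np.median(v[c]),np.median(z[c]))
    b=(u>-.06)&(u<.25)&(abs(v)<.04)&(z>.21)&(z<.24); print(" bail",b.sum(),np.median(u[b]),np.median(v[b]),np.percentile(z[b],95))
    f=(u>-.14)&(u<.12)&(abs(v)<.07)&(z>.073)&(z<.083); print(" panel",f.sum(),np.percentile(u[f],[10,50,90]))
E
python3 chk.py
```

```text
[ 0.42034067 -0.18416206  0.11697973] [-4.0992844   1.56539802  1.14360498] [-0.72  0.36  2.04  0.24  0.52 -2.26] [ 0.4388 -0.1886  0.0465]
side cap 374 0.03725843928875222 -0.002428584578583347 0.13180167481931299
 bail 84 0.030124599458147078 -0.0010947293944067044 0.22841687390547727
 panel 554 [-0.04874557 -0.04311039  0.01253941]
top cap 179 0.04150457807049866 0.0018670986341018502 0.1316501882405674
 bail 43 0.0373863484414112 -0.0022591185685291366 0.2298202935488738
 panel 219 [-0.04732668 -0.04178538 -0.03610564]
```

The tray moves with the lantern, about 40 mm so far. Continue.

Request:
carry_out:
  steps:
    - [[0, 0.0031, -0.0116, 0, 0, 0, 0], [0, 0.0063, -0.0232, 0, 0, 0, 0], [0, 0.0094, -0.0348, 0, 0, 0, 0], [0, 0.0125, -0.0463, 0, 0, 0, 0], [0, 0.0157, -0.0579, 0, 0, 0, 0], [0, 0.0188, -0.0695, 0, 0, 0, 0], [0, 0.0219, -0.0811, 0, 0, 0, 0], [0, 0.025, -0.0927, 0, 0, 0, 0], [0, 0.0276, -0.1023, 0, 0, 0, 0]]

```text
clock: 23.72
tcp_pos: [0.5239, -0.208, 0.117]
ee_rot: [0.605, -0.51, 0.491, 0.364]
force: [-2.5, 1.8, -0.9]
width: 0.0
```

```bash
python3 chk.py
```

```text
[ 0.52388063 -0.20797057  0.11701135] [-2.4788284   1.81772947 -0.8757899 ] [-0.62  0.54  1.73  0.16  0.63 -2.09] [ 0.5424 -0.2124  0.0465]
side cap 343 0.14230122967269784 -0.002332678178417056 0.13169112247091022
  return _methods._mean(a, axis=axis, dtype=dtype,
  ret = ret.dtype.type(ret / rcount)
Traceback (most recent call last):
  File "chk.py", line 10, in <module>
    b=(u>-.06)&(u<.25)&(abs(v)<.04)&(z>.21)&(z<.24); print(" bail",b.sum(),np.median(u[b]),np.median(v[b]),np.percentile(z[b],95))
                                                                                                           ~~~~~~~~~~~~~^^^^^^^^^
IndexError: index -1 is out of bounds for axis 0 with size 0
```

Request:
carry_out:
  steps:
    - [[0, 0.001, -0.0039, 0, 0, 0, 0], [0, 0.0021, -0.0077, 0, 0, 0, 0], [0, 0.0031, -0.0116, 0, 0, 0, 0], [0, 0.0037, -0.0135, 0, 0, 0, 0], [0, 0.0042, -0.0155, 0, 0, 0, 0]]

```text
clock: 24.4
tcp_pos: [0.5389, -0.2114, 0.1171]
ee_rot: [0.605, -0.51, 0.491, 0.364]
force: [-2.6, -0.3, 0.5]
width: -0.0001
```

Request:
carry_out:
  steps:
    - [[0, 0.0005, -0.0019, 0, 0, 0, 0], [0, 0.001, -0.0039, 0, 0, 0, 0], [0, 0.0016, -0.0058, 0, 0, 0, 0], [0, 0.0016, -0.0058, 0, 0, 0, 0]]

```text
clock: 24.9
tcp_pos: [0.5424, -0.2117, 0.1158]
ee_rot: [0.604, -0.508, 0.492, 0.367]
force: [-18.1, 2.6, 6.4]
width: 0.0003
```

The stop has been reached (18 N). Back off and up.

Request:
carry_out:
  steps:
    - [[0, -0.0013, 0.0048, 0, 0, 0, 0], [0, -0.004, 0.0145, 0, 0, 0, 0], [0, -0.008, 0.029, 0, 0, 0, 0], [0, -0.013, 0.048, 0, 0, 0, 0], [0, -0.021, 0.077, 0, 0, 0, 0], [0, -0.06, 0.085, 0, 0, 0, 0], [0, -0.1, 0.1, 0, 0, 0, 0], [0, -0.14, 0.11, 0, 0, 0, 0], [0, -0.14, 0.11, 0, 0, 0, 0]]

```text
clock: 26.02
tcp_pos: [0.4054, -0.1808, 0.2259]
ee_rot: [0.605, -0.512, 0.491, 0.362]
force: [-0.2, 0.7, -0.0]
width: -0.0001
```

```bash
python3 - <<'E'
from meas import *
o,R0=cur(); print(o["tcp_pos"],o["force"],o["clock"])
F=np.array([.620,-.2303]); c2=np.array([.976,-.2185]); cy=np.array([.2185,.976])
for n in("side","top"):
    a,W,h=lantern(n); z=W[...,2]; D=W[...,:2]-F; u=D@c2; v=D@cy
    c=(abs(v)<.04)&(u>-.02)&(u<.2)&(z>.125)&(z<.138)&(cv2.inRange(h,(15,120,60),(36,255,255))>0); print(n,"cap",c.sum(),np.median(u[c]),np.median(v[c]),np.median(z[c]))
    f=(u>-.04)&(u<.02)&(abs(v)<.07)&(z>.073)&(z<.083); print(" panel",f.sum(),np.median(u[f]))
    g=(u>-.075)&(u<-.03)&(abs(v)<.06)&(z>.048)&(z<.068); print(" handle",g.sum(),np.median(u[g]))
    y=(np.hypot(W[...,0]-.589,W[...,1]-.12)<.05)&(cv2.inRange(h,(20,130,50),(34,255,255))>0)&(z>.085)&(z<.145); P=W[y]; print(" yellow",y.sum(),np.median(P,0) if y.sum() else 0)
E
```

```text
[ 0.40543365 -0.18079257  0.2259352 ] [-0.1661168   0.67373475 -0.04997587] 26.025
side cap 277 0.06847362343659374 -0.0009109706831432625 0.13190830340117568
 panel 470 -0.009185076777837264
 handle 348 -0.049779766583153834
 yellow 4 [0.60890878 0.10258538 0.14281029]
top cap 0 nan nan nan
 panel 190 -0.00859274247492722
 handle 168 -0.0488076633923528
 yellow 63 [0.5674816  0.12761367 0.1407339 ]
  return _methods._mean(a, axis=axis, dtype=dtype,
  ret = ret.dtype.type(ret / rcount)
```

```bash
python3 - <<'E'
from meas import *
d0=np.load("top0.npz"); a,d=r.snapshot("top")
for im,dd in((d0["im"],d0["d"]),(a,d)):
    W=cloud("top",dd); h=cv2.cvtColor(im,cv2.COLOR_RGB2HSV); z=W[...,2]
    y=(np.hypot(W[...,0]-.589,W[...,1]-.12)<.05)&(cv2.inRange(h,(20,130,50),(34,255,255))>0)&(z>.085); P=W[y]; print(y.sum(),np.median(P,0))
D=cv2.absdiff(a,d0["im"]).sum(-1)
m=((D>90)*255).astype(np.uint8); l,k,s,c=cv2.connectedComponentsWithStats(m); print([tuple(x) for x in s[1:] if x[4]>60])
print(r.finish_job())
E
```

```text
205 [0.57218495 0.12228278 0.15099778]
201 [0.57211936 0.12032522 0.15042537]
[(np.int32(268), np.int32(228), np.int32(226), np.int32(229), np.int32(14785)), (np.int32(253), np.int32(232), np.int32(15), np.int32(12), np.int32(119)), (np.int32(434), np.int32(243), np.int32(19), np.int32(9), np.int32(78)), (np.int32(424), np.int32(250), np.int32(33), np.int32(10), np.int32(103)), (np.int32(103), np.int32(336), np.int32(209), np.int32(144), np.int32(9322)), (np.int32(286), np.int32(392), np.int32(24), np.int32(18), np.int32(163)), (np.int32(269), np.int32(408), np.int32(57), np.int32(49), np.int32(1044)), (np.int32(330), np.int32(431), np.int32(83), np.int32(49), np.int32(2506)), (np.int32(314), np.int32(458), np.int32(13), np.int32(17), np.int32(88)), (np.int32(411), np.int32(461), np.int32(9), np.int32(19), np.int32(68))]
the job is handed in; nothing more can be done
None
```

I took the red lantern off its hook, set it down in the tray's seat, let it go, pushed the tray shut with closed fingers and handed the job in after about 26 s. It took three approach directions to lower it, because joints 4 and 6 reached their limits on the first two.

**Before shutting:**
- The cap was at 132 mm, which puts the underside at 38 mm, the height of the seat's bottom.
- The cap was within about 2.5 mm of the seat axis.
- The tilt readings disagree: the cap slope was 0.006 from the side camera but 0.055 from the top one. The bail top was offset by roughly 0.03–0.08 rad, mostly noise and surface bias, I think. Seated depth suggests it stands upright, but I did not settle this.

**After shutting:**
- The tray reached its stop, with 18 N on the tool.
- The handle was 49–50 mm in front of the cubby; it should be 49 mm when shut.
- The cap was still at 132 mm. Its side-view position was about 6 mm short of the expected seat position. I think this comes from a 2–3 mm bias in that view, partial hiding and about 2 mm uncertainty in the cubby front. The top camera gave no cap reading through the clear lid.
- The yellow lantern had moved about 2 mm in the top view, within noise. The side camera could not see it because the arm was in the way.
- I did not check the other bystanders one by one. I felt no unexpected force, and changes in the picture lay mostly around the arm and tray.

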